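Refit the relay of the blind controller and close its access panel

TASK

The window-blind controller on the sill stands open: plug the loose relay fully home in its socket (either way round), then swing the access panel shut over it, and only then turn the panel's quarter-turn fastener clockwise until its slot lines up with the two index marks. Finish while holding the panel: with the fingers, press it all the way down against the housing so that its springy seal is fully squeezed, and keep it pressed there when you stop, without letting go. Leave the other things on the sill where they are.

Things in the scene. Friction and masses are not known exactly. Their poses are not given: they have to be found in the camera images.
- relay: loose relay: grey block 30 (x) x 40 (y) x 28 mm on a black plug foot 22 (x) x 32 (y) x 14 mm with brass contacts; 42 mm tall in all, about 60 g (varies). Origin: centre of the foot's underside, z up; it stands on its foot to the right of the controller. The grey block spans 14 to 42 mm above the origin.
- unit: the controller, fixed to the sill: open-topped white housing 170 (x) x 150 (y) x 64 mm tall, 6 mm walls. Origin: centre of its underside; x and y along its sides, z up. Panel hinge on the +y side at rim height. Two springy rubber seal studs (10 mm across, at x = -60 and +60 mm, y = -66 mm) stick up 6 mm above the rim.
- socket_hole0 (a point): centre of the mouth of the relay socket inside the housing: a hole 24 (x) x 34 (y) mm, 17 mm deep, in a black block 62 x 72 mm; mouth 28 mm above the sill, at (-5, -12) mm in the unit's frame, axes parallel to it. Relay x goes along socket x, either way round. Fully home, the grey block rests on the mouth, relay origin 14 mm below it. The panel cannot close on a relay that is not home.
- panel (a joint): opening angle of the grey access panel, rad: 0 = pressed flat on the rim, 1.57 = upright; starts at 1.75 to 2.1, leaning out past upright on the +y side (stop 2.3). Stiff hinge (0.3 N m friction, 240 g): stays at any angle. Closed and let go it rests on its springy seal at 0.02 to 0.05; pressing it to 0 (hard stop) takes 8 N at the free edge, 11 N at the fastener.
- panel_hinge (a point): point on the hinge axis, middle of its length: 75 mm from the unit's centre on its +y side, 64 mm above the sill. x is along the axis (the unit's x); -y runs in the panel to its free edge; z is the panel's outer normal (up when closed). The panel is 170 (x) x 148 mm, 6 mm thick: underside at z = 0, outer face at z = 6 mm.
- panel_edge (a point): middle of the panel's free edge, on the outer face: 149 mm from the hinge axis. Same axes as panel_hinge.
- fastener (a joint): angle of the panel's quarter-turn fastener, rad, counter-clockwise positive seen from outside (from above when closed): 0 = slot in line with the two black index marks; starts at 1.0 to 1.4, so turn it clockwise by that much. Stays where left (friction 0.05 N m), no stop at 0: range -0.35 to 1.57.
- fastener_grip (a point): middle of the fastener's steel wing, a fin 11 mm thick, 38 mm long, 22 mm tall (4 to 26 mm above the panel's outer face) on a disc 42 mm across, 4 mm thick. The point is on its axis, 15 mm above the outer face, 112 mm from the hinge, mid-width. y runs along the fin and its slot (black line on top), x across it, z out of the panel. At 0 the fin points to the free edge.
- wine: bystander, leave alone: green glass wine bottle, 72 mm diameter, 270 mm tall; origin at the centre of its underside
- stopper: bystander, leave alone: cork stopper with a black cap, 34 mm diameter, 34 mm tall, standing on its cap; origin at the centre of its underside
- bottlecap: bystander, leave alone: black round bottle cap, 32 mm diameter, 10 mm tall; origin at the centre of its underside
- praline_box: bystander, leave alone: flat dark carton, 120 x 210 x 26 mm; origin at the centre of its underside
- carton: bystander, leave alone: cardboard carton standing upright, 45 x 85 x 170 mm; origin at the centre of its underside
- mug: bystander, leave alone: white mug, 80 mm diameter, 90 mm tall; origin at the centre of its underside
- screwdriver: bystander, leave alone: screwdriver, 190 mm long, lying down; origin at the centre of its underside
- praline_tray: bystander, leave alone: white tray of pralines, 155 x 200 x 28 mm; origin at the centre of its underside

How it is judged:
On the way, in this order (a step that is already met when the one before it is completed fails the run):
1. the relay is fully home in its socket (z of relay in the frame of socket_hole0 below -0.0115 m and horizontal distance between relay and socket_hole0 below 0.004 m and angle between the x axis of relay and the x axis of socket_hole0, either way round below 0.12 rad and angle between relay's own z axis and vertical below 0.1 rad), for 0.2 s.
2. the access panel is shut over the seated relay, at least down on its seal (all of step 1 and value of joint panel below 0.07 rad), for 0.2 s.
3. with the panel shut, the fastener's slot is in line with the marks (value of joint panel below 0.07 rad and value of joint fastener between -0.14 and 0.14 rad), for 0.2 s.
At the end, for the whole second after the job is handed in: Relay home in its socket (within 2.5 mm of depth, 4 mm and 0.12 rad), slot within 0.14 rad of the marks, and the fingers press the panel or its fastener with over 3 N, keeping it within 0.012 rad (2 mm at the free edge) of fully closed through the last second (all of step 1 and value of joint fastener between -0.14 and 0.14 rad and value of joint panel below 0.012 rad and contact force between the fingers and panel above 3 N); the arm keeps its last pose, push and grip.
It fails at once if another thing on the sill is pushed more than 30 mm or knocked over (distance of any of wine, stopper, bottlecap, praline_box, carton, mug, screwdriver, praline_tray from where it was at the start of the episode above 0.03 m or angle between any of wine, stopper, bottlecap, praline_box, carton, mug, praline_tray's own z axis and vertical above 0.5 rad).
It also fails if it takes over 72 s, if anything falls off the work surface, if the arm or the gripper's body presses on something with over 40 N, if the wrist force passes 120 N, or if a joint passes its speed limit or range.

ROBOT

A 6-joint arm with a two-finger parallel gripper is mounted at the origin on the work surface. World frame = base frame: x ahead of the robot, y to its left, z up, the work surface at z = 0. Lengths are in m, angles in rad, forces in N, time in s.
With the tool pointing down it reaches from about 0.3 to 0.95 m from the base axis. Payload 3.1 kg.
Tool frame: the origin (TCP) lies between the finger pads; the fingertips stand 8 mm ahead of it and the grasp point (between the pads) lies 11 mm behind it; z points along the fingers, y is the line along which they close (so a half turn about z gives the same grasp; the last joint's range is limited). The gripper opens to 85 mm and grips with 20 to 120 N. Pads are 22 mm wide; open, the fingers measure 114 mm over their backs; the gripper's body (76 mm by 85 mm) begins 54 mm behind the grasp point. The pads swing forward as they close: fully open they stand 13 mm farther back than shut.
Start: joints at [-1.212, 0.308, 1.634, -0, 1.2, -0.07], TCP at [0.26, -0.568, 0.239] pointing down, gripper open.
Joint ranges: [-3.06, 3.06], [-0.79, 1.96], [0.05, 2.63], [-1.19, 4.34], [0.05, 2.64], [-2.94, 2.94]. Speed limits (rad/s): [2.79, 2.79, 3.14, 3.14, 3.14, 3.14].

INTERFACE

Orientations are given as a rotation vector (axis times angle).
In Python, from workcell import r gives the robot as it stands.
- The arm moves only by the tool step_arm, never from a script. Its argument "plan" is a list of rows, each a list of 3 entries, a list of its own where there are three numbers: the opening, from 0 (shut) to 1 (fully open), then the shift along the tool's x, y, z in units of 0.04 m (1.0 is 0.04 m), then the turn, a rotation vector about the tool's x, y, z in units of pi rad (1.0 is pi rad). A call has 1 to 5 rows; each row shifts and turns the commanded pose from where the row before left it, along the tool's axes as they then stand; what a row does not reach is not made up. A row lasts 1/12 s, in which the tool goes at most 41.7 mm and 7.16 degrees, less where a joint would pass 70% of its speed; a pose out of reach is approached as far as the arm can. A call with a number of a shift or a turn outside -1 to 1 is refused whole. A call with a gripper value outside its range is refused whole. The fingers move at their own pace and stop on an object; "newtons" is the grip in N (left out, the last holds). Time passes only in rows, so rows that do not move let the fingers close. It gives the time, the measured TCP pose, the force, the opening and the grip force at its end, in the units of the state.
- r.sense(): the state, without advancing time (a new reading comes with each control period).
- r.grab_frame(name): name is "scene" or "top" or "wrist"; returns a dict with "img" (480x640x3 uint8, red, green, blue), "depth" (480x640 float32, m along the optical axis (not along the pixel's ray), 0 where there is no reading), "fx", "fy", "cx", "cy" (pixels), "R" (3x3) and "t" (3): a world point X has camera coordinates R X + t; the wrist camera has in their place "mount" (4x4, takes a point from camera to tool coordinates, whose origin is the TCP and whose axes are the flange's). Camera axes: x right, y down, z forward; pixel columns grow to the right and rows downward; lengths in m; the calibration is good to about 2 mm. A picture is of the moment at which its call begins: read the wrist's pose just before it.
- r.close_job(): hands the job in; it is judged then, once.
The state is a dict: "t": time; "joint_positions": joint angles; "qd": joint speeds; "joint_torque": joint torques, N m; "tcp_pos": TCP position; "orientation": TCP orientation; "contact_force": force on the tool from outside, world axes, zero at the start; "ft_torque": the same for the moment, N m; "gripper_width": finger opening in m; "grip_force": force on a finger pad.
Only numpy, scipy, OpenCV 4.12 (cv2) and the standard library are available. Lean on these libraries where they do the work, as an engineer would, in place of code of your own. Each camera call takes 0.05 s, during which the arm holds its last target. There are 200 camera calls.

## Working session

There is one attempt and no reset: what is moved stays moved. The work goes in short steps, Python scripts to look and compute and a tool call to move; the robot and the scene stay as the last step left them, time stands still between calls to the robot, and variables do not carry over. Pictures are saved under pics/ and viewed, at most 10 in all, crops included, and the job is handed in when it is done.

Besides the shell and the picture viewer there is one more tool, called after "Call:" as name([rows], argument=value, ...), one row to a line, values as JSON. step_arm: Moves the arm, as the interface text tells. Shifts and turns lie within -1 to 1; 1 stands for 0.04 m of shift or pi rad of turn. Its arguments: {"type":"object","properties":{"plan":{"type":"array"},"newtons":{"type":"number"}},"required":["plan"]}

```bash
ls; mkdir -p pics; python3 - <<'E'
from workcell import r
import cv2,numpy as np
s=r.sense()
print({k:np.round(v,3) for k,v in s.items()})
for n in("scene","top"):
    f=r.grab_frame(n); cv2.imwrite(f"pics/{n}0.png",f["img"][:,:,::-1]); np.savez(f"{n}0.npz",**f)
    print(n,f["fx"],f["cx"],f["cy"],f["R"].round(3).tolist(),f["t"], -f["R"].T@f["t"])
E
```

```text
pics
{'t': np.float64(0.0), 'joint_positions': array([-1.212,  0.309,  1.635,  0.   ,  1.2  , -0.07 ]), 'qd': array([-0.001, -0.001, -0.   , -0.001, -0.001,  0.001]), 'joint_torque': array([-1.0000e-03, -4.1525e+01, -2.7667e+01, -0.0000e+00,  1.0000e-02,
        0.0000e+00]), 'tcp_pos': array([ 0.26 , -0.568,  0.238]), 'orientation': array([-3.067e+00, -6.680e-01,  1.000e-03]), 'contact_force': array([-0.029,  0.138, -0.912]), 'ft_torque': array([0.013, 0.02 , 0.006]), 'grip_force': np.float64(0.0), 'gripper_width': np.float64(0.086)}
scene 465.52796758242454 318.1924417113177 231.70412375825853 [[0.672, 0.741, -0.017], [0.481, -0.454, -0.75], [-0.563, 0.495, -0.661]] [-0.37042071 -0.20223876  1.49415209] [ 1.18782902 -0.5574657   0.82999802]
top 584.3010410060119 318.74680580717666 235.51282904752048 [[0.017, -1.0, 0.011], [-0.985, -0.019, -0.173], [0.173, -0.008, -0.985]] [-0.03370362  0.5657439   1.53563336] [ 0.29135976 -0.01022697  1.61070692]
```

View pics/scene0.png

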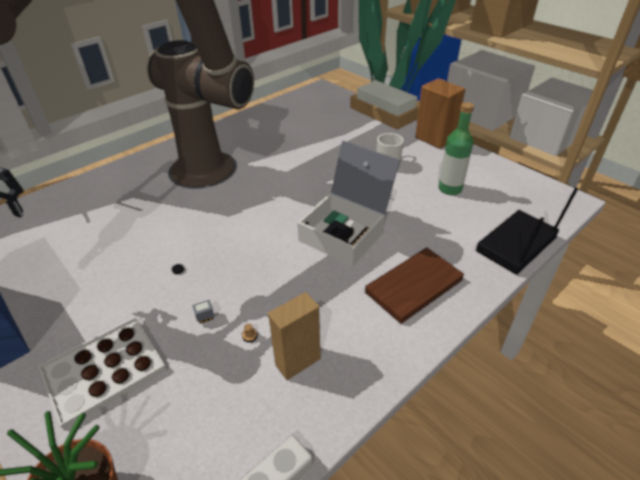

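View pics/top0.png

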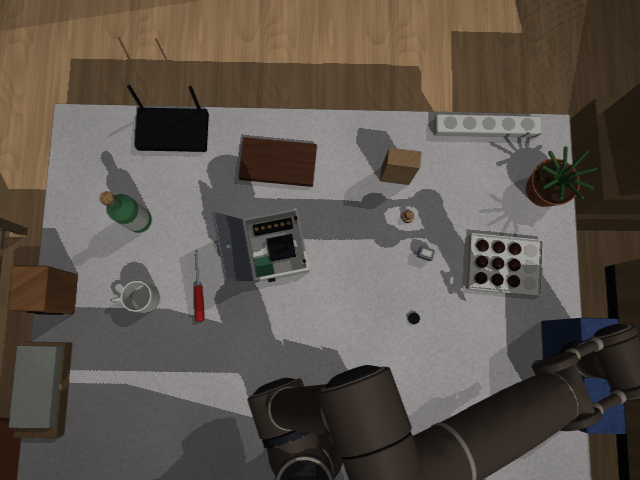

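The scene view shows the controller at about (342,225) with its panel leaning back. The relay is at (203,311), the stopper at (249,333) and the cap at (178,269). In the top view the controller is at (277,247), with the hinge on the left (world +y). The relay is at (425,253) and the stopper at (408,216).

```bash
cat > h.py <<'E'
import numpy as np,cv2
from scipy.spatial.transform import Rotation as Ro
def load(n): return dict(np.load(n+".npz"))
def wristpose(f,s):
    T=np.eye(4);T[:3,:3]=Ro.from_rotvec(s["orientation"]).as_matrix();T[:3,3]=s["tcp_pos"]
    M=np.linalg.inv(T@f["mount"]); f["R"],f["t"]=M[:3,:3],M[:3,3]; return f
def cloud(f):
    v,u=np.mgrid[:480,:640]; d=f["depth"]
    c=np.stack([(u-f["cx"])/f["fx"]*d,(v-f["cy"])/f["fy"]*d,d],-1)
    return (c-f["t"])@f["R"]
def ray(f,uv,z):
    uv=np.atleast_2d(uv); c=np.c_[(uv[:,0]-f["cx"])/f["fx"],(uv[:,1]-f["cy"])/f["fy"],np.ones(len(uv))]@f["R"]
    o=-f["R"].T@f["t"]; return o+c*((z-o[2])/c[:,2])[:,None]
def proj(f,X):
    c=np.atleast_2d(X)@f["R"].T+f["t"]; return c[:,:2]/c[:,2:]*[f["fx"],f["fy"]]+[f["cx"],f["cy"]]
E
python3 - <<'E'
from h import *
f=load("top0");P=cloud(f)
def box(u0,u1,v0,v1,z0,z1):
    Q=P[v0:v1,u0:u1].reshape(-1,3); Q=Q[(Q[:,2]>z0)&(Q[:,2]<z1)]
    r=cv2.minAreaRect((Q[:,:2]*1000).astype(np.float32)); print(len(Q),r,np.median(Q[:,2])); return Q
print("table z",np.median(P[300:310,330:400,2]))
box(408,445,236,270,.034,.05)      # relay
box(235,320,200,290,.057,.068)  # rim
box(395,420,205,228,.02,.05);box(400,428,305,330,.004,.02)
# panel plane
Q=P[205:285,210:260].reshape(-1,3);Q=Q[Q[:,2]>.09];c=Q.mean(0);n=np.linalg.svd(Q-c)[2][2];print("panel n",n,c,Q.min(0),Q.max(0))
im=f["img"][:,:,::-1]
cv2.imwrite("pics/c.png",np.hstack([cv2.resize(im[195:295,200:320],None,fx=4,fy=4,interpolation=2),cv2.resize(im[203:303,385:460],None,fx=4,fy=4,interpolation=2)]))
E
```

```text
table z 0.0007705941358092405
166 ((526.5841064453125, -315.8516845703125), (40.83095932006836, 30.684127807617188), 73.3637466430664) 0.04210400243757857
491 ((538.9734497070312, 95.37403869628906), (171.6005859375, 153.95956420898438), 12.512909889221191) 0.06431022372474186
49 ((633.4912719726562, -270.9154357910156), (18.38595199584961, 19.736080169677734), 59.93486404418945) 0.03289042998193031
222 ((353.4454650878906, -285.7496643066406), (64.97827911376953, 74.57234191894531), 0.9671715497970581) 0.007108145281296788
panel n [ 0.26393806 -0.96193502 -0.07083589] [0.51198518 0.19882843 0.16733124] [ 0.29135976 -0.01022697  0.09001497] [0.60119948 0.24118246 1.61070692]
```

View pics/c.png

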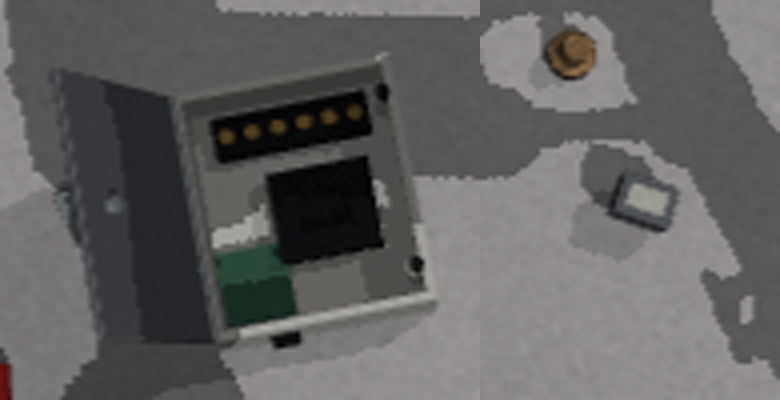

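```bash
cat >> h.py <<'E'
def go(s,tgt,head,tilt0=True):
    """print tool-frame rows: first shift (in 0.04 m), then turn (about z, in pi) to put TCP at tgt, tool y heading head (deg), tool down"""
    R=Ro.from_rotvec(s["orientation"]).as_matrix()
    d=R.T@(np.array(tgt)-s["tcp_pos"])/0.04
    h=np.radians(head); y=np.array([np.cos(h),np.sin(h),0]); z=np.array([0,0,-1.]); G=np.c_[np.cross(y,z),y,z]
    w=Ro.from_matrix(R.T@G).as_rotvec()/np.pi
    print("shift",d.round(3),"turn",w.round(4),"| shift after turn",(G.T@(np.array(tgt)-s["tcp_pos"])/.04).round(3),"| head now",np.degrees(np.arctan2(R[1,1],R[0,1])).round(2),"tcp",np.round(s["tcp_pos"],4),"F",np.round(s["contact_force"],1),"w",np.round(s["gripper_width"],4),"t",np.round(s["t"],2))
E
python3 - <<'E'
from h import *
from workcell import r
go(r.sense(),[.527,-.316,.24],-16.6)
E
```

```text
shift [ 8.697 -2.944 -0.039] turn [-0.0006 -0.0003 -0.2713] | shift after turn [ 7.941  4.608 -0.046] | head now -65.43 tcp [ 0.2596 -0.5677  0.2381] F [ 0.   0.1 -0.3] w 0.0853 t 0.1
```

Call:
step_arm([
  [1, [0.87, -0.294, 0], [0, 0, 0]],
  [1, [0.87, -0.294, 0], [0, 0, 0]],
  [1, [0.87, -0.294, 0], [0, 0, 0]],
  [1, [0.87, -0.294, 0], [0, 0, 0]],
  [1, [0.87, -0.294, 0], [0, 0, 0]],
])

```text
t: 0.52
tcp_pos: [0.3942, -0.4411, 0.2387]
orientation: [-3.069, -0.667, 0.001]
contact_force: [1.4, -1.2, -1.0]
gripper_width: 0.0853
grip_force: 0.0
```

Call:
step_arm([
  [1, [0.87, -0.294, 0], [0, 0, 0]],
  [1, [0.87, -0.294, 0], [0, 0, 0]],
  [1, [0.87, -0.294, 0], [0, 0, 0]],
  [1, [0.87, -0.294, 0], [0, 0, 0]],
  [1, [0.87, -0.294, 0], [0, 0, 0]],
])

```text
t: 0.93
tcp_pos: [0.5282, -0.3151, 0.2388]
orientation: [-3.069, -0.668, 0.001]
contact_force: [0.8, -0.6, 0.2]
gripper_width: 0.0854
grip_force: 0.0
```

Call:
step_arm([
  [1, [0, 0, 0], [0, 0, -0.0388]],
  [1, [0, 0, 0], [0, 0, -0.0388]],
  [1, [0, 0, 0], [0, 0, -0.0388]],
  [1, [0, 0, 0], [0, 0, -0.0388]],
  [1, [0, 0, 0], [0, 0, -0.0388]],
])

```text
t: 1.35
tcp_pos: [0.5272, -0.3162, 0.2385]
orientation: [-2.721, -1.567, 0.001]
contact_force: [-0.5, -0.7, 0.2]
gripper_width: 0.0852
grip_force: 0.0
```

Call:
step_arm([
  [1, [0, 0, 0], [0, 0, -0.0388]],
  [1, [0, 0, 0], [0, 0, -0.0388]],
  [1, [0, 0, 0], [0, 0, 0]],
  [1, [0, 0, 0], [0, 0, 0]],
])

```text
t: 1.68
tcp_pos: [0.5271, -0.3166, 0.2387]
orientation: [-2.52, -1.874, 0.001]
contact_force: [-0.5, 0.3, -0.4]
gripper_width: 0.0855
grip_force: 0.0
```

```bash
python3 - <<'E'
from h import *
from workcell import r
s=r.sense();f=wristpose(r.grab_frame("wrist"),s);np.savez("w1.npz",**f)
cv2.imwrite("pics/w1.png",f["img"][:,:,::-1])
P=cloud(f);m=(P[...,2]>.034)&(P[...,2]<.05)&(np.hypot(P[...,0]-.527,P[...,1]+.316)<.06)
print(m.sum(),cv2.minAreaRect((P[m][:,:2]*1000).astype(np.float32)),np.median(P[m][:,2]),"table",np.median(P[np.abs(P[...,2])<.01][:,2]))
go(s,[.527,-.316,.24],-16.6);print(f["mount"].round(3))
E
```

```text
1447 ((523.9238891601562, -315.234375), (40.40934753417969, 30.044769287109375), 72.10350036621094) 0.04196540818646636 table -0.00010998550941780088
shift [ 0.013 -0.007 -0.032] turn [-0.0003 -0.0001 -0.0007] | shift after turn [ 0.013 -0.007 -0.032] | head now -16.72 tcp [ 0.5271 -0.3166  0.2387] F [-0.5  0.3 -0.4] w 0.0855 t 1.68
[[-0.    -0.957 -0.292  0.076]
 [ 1.     0.    -0.001 -0.002]
 [ 0.001 -0.292  0.957 -0.135]
 [ 0.     0.     0.     1.   ]]
```

View pics/w1.png

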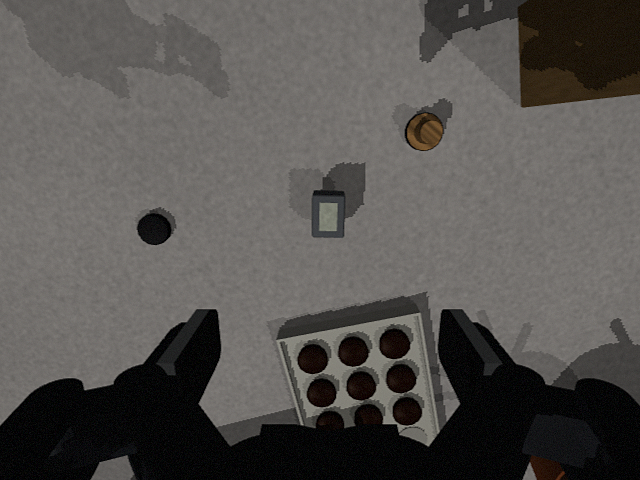

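The relay is at (328,213) in the wrist view, standing upright, with clear space around it. I'll descend and grip it across its 30 mm side.

```bash
python3 - <<'E'
from h import *
from workcell import r
go(r.sense(),[.5239,-.3152,.0285],-17.9)
E
```

```text
shift [ 0.008 -0.085  5.258] turn [-0.0003 -0.0001  0.0066] | shift after turn [ 0.008 -0.089  5.258] | head now -16.71 tcp [ 0.5272 -0.3166  0.2388] F [-0.8 -0.  -0.4] w 0.0855 t 1.73
```

Call:
step_arm([
  [1, [0.01, -0.085, 0.9], [0, 0, 0.0066]],
  [1, [0, 0, 0.9], [0, 0, 0]],
  [1, [0, 0, 0.9], [0, 0, 0]],
  [1, [0, 0, 0.9], [0, 0, 0]],
  [1, [0, 0, 0.8], [0, 0, 0]],
])

```text
t: 2.15
tcp_pos: [0.5236, -0.315, 0.0611]
orientation: [-2.539, -1.849, 0.001]
contact_force: [-0.0, -0.1, 0.0]
gripper_width: 0.0857
grip_force: 0.0
```

Call:
step_arm([
  [1, [0, 0, 0.6], [0, 0, 0]],
  [1, [0, 0, 0.25], [0, 0, 0]],
  [1, [0, 0, 0], [0, 0, 0]],
  [0, [0, 0, 0], [0, 0, 0]],
  [0, [0, 0, 0], [0, 0, 0]],
], newtons=40)

```text
t: 2.57
tcp_pos: [0.5259, -0.3166, 0.0313]
orientation: [2.535, 1.85, 0.002]
contact_force: [-0.3, -0.3, -0.1]
gripper_width: 0.0639
grip_force: 0.0
```

Call:
step_arm([
  [0, [0, 0, 0], [0, 0, 0]],
  [0, [0, 0, 0], [0, 0, 0]],
  [0, [0, 0, 0], [0, 0, 0]],
  [0, [0, 0, 0], [0, 0, 0]],
  [0, [0, 0, 0], [0, 0, 0]],
])

```text
t: 2.98
tcp_pos: [0.5256, -0.3164, 0.0313]
orientation: [2.535, 1.851, 0.002]
contact_force: [-0.3, 0.9, 6.5]
gripper_width: 0.0287
grip_force: 40.3
```

Call:
step_arm([
  [0, [0, 0, -0.4], [0, 0, 0]],
  [0, [0, 0, -0.9], [0, 0, 0]],
  [0, [0, 0, -0.9], [0, 0, 0]],
  [0, [0, 0, -0.9], [0, 0, 0]],
  [0, [0, 0, -0.9], [0, 0, 0]],
])

```text
t: 3.4
tcp_pos: [0.5237, -0.315, 0.1904]
orientation: [-2.537, -1.852, 0.001]
contact_force: [0.4, -1.6, -1.2]
gripper_width: 0.029
grip_force: 39.8
```

Call:
step_arm([
  [0, [0, 0, -0.9], [0, 0, 0]],
  [0, [0, 0, -0.9], [0, 0, 0]],
  [0, [0, 0, -0.3], [0, 0, 0]],
  [0, [0, 0, 0], [0, 0, 0]],
])

```text
t: 3.73
tcp_pos: [0.5265, -0.317, 0.2785]
orientation: [2.53, 1.847, 0.005]
contact_force: [0.6, 0.1, -0.7]
gripper_width: 0.0291
grip_force: 39.8
```

```bash
python3 - <<'E'
from h import *
from workcell import r
f=load("top0");P=cloud(f)
Q=P[205:285,205:265][f["depth"][205:285,205:265]>0];Q=Q[(Q[:,2]>.09)&(Q[:,2]<.3)];c=Q.mean(0);n=np.linalg.svd(Q-c)[2][2]
d=np.abs((Q-c)@n);Q=Q[d<.004];c=Q.mean(0);n=np.linalg.svd(Q-c)[2][2]
print("panel n",n,"angle",np.pi-np.arccos(abs(n[2])),np.degrees(np.arctan2(n[1],n[0])),c,Q.min(0),Q.max(0))
go(r.sense(),[.51,.0,.28],12.5)
E
```

```text
panel n [-0.20139685  0.90830879 -0.36662576] angle 1.9461759644148635 102.50178217801674 [0.51417595 0.19943491 0.15274088] [0.42805414 0.15652341 0.09001497] [0.60119948 0.24118246 0.21039082]
shift [ 7.422 -2.806 -0.086] turn [ 0.0026  0.0017 -0.168 ] | shift after turn [ 7.826  1.312 -0.039] | head now -17.73 tcp [ 0.5265 -0.317   0.2785] F [ 0.6  0.1 -0.7] w 0.0291 t 3.73
```

Call:
step_arm([
  [0, [0.825, -0.312, 0], [0, 0, 0]],
  [0, [0.825, -0.312, 0], [0, 0, 0]],
  [0, [0.825, -0.312, 0], [0, 0, 0]],
  [0, [0.825, -0.312, 0], [0, 0, 0]],
  [0, [0.825, -0.312, 0], [0, 0, 0]],
])

```text
t: 4.15
tcp_pos: [0.5129, -0.1372, 0.2698]
orientation: [-2.534, -1.849, 0.005]
contact_force: [-0.2, 0.4, -0.5]
gripper_width: 0.0296
grip_force: 39.8
```

Call:
step_arm([
  [0, [0.825, -0.312, 0], [0, 0, 0]],
  [0, [0.825, -0.312, 0], [0, 0, 0]],
  [0, [0.825, -0.312, 0], [0, 0, 0]],
  [0, [0.825, -0.312, 0], [0, 0, 0]],
  [0, [0, 0, 0], [0, 0, 0]],
])

```text
t: 4.57
tcp_pos: [0.505, 0.0074, 0.2699]
orientation: [-2.527, -1.855, 0.004]
contact_force: [-0.4, -0.3, -1.4]
gripper_width: 0.0293
grip_force: 39.8
```

Call:
step_arm([
  [0, [0, 0, 0], [0, 0, -0.0336]],
  [0, [0, 0, 0], [0, 0, -0.0336]],
  [0, [0, 0, 0], [0, 0, -0.0336]],
  [0, [0, 0, 0], [0, 0, -0.0336]],
  [0, [0, 0, 0], [0, 0, -0.0336]],
])

```text
t: 4.98
tcp_pos: [0.5061, 0.0015, 0.2702]
orientation: [-1.957, -2.452, 0.005]
contact_force: [0.3, 0.0, -1.0]
gripper_width: 0.0293
grip_force: 39.8
```

Call:
step_arm([
  [0, [0, 0, 0], [0, 0, 0]],
  [0, [0, 0, 0], [0, 0, 0]],
])

```text
t: 5.15
tcp_pos: [0.5065, 0.0015, 0.271]
orientation: [-1.968, -2.445, 0.004]
contact_force: [0.3, -0.4, -1.0]
gripper_width: 0.0291
grip_force: 39.8
```

```bash
python3 - <<'E'
from h import *
from workcell import r
s=r.sense();f=wristpose(r.grab_frame("wrist"),s);np.savez("w2.npz",**f)
cv2.imwrite("pics/w2.png",f["img"][:,:,::-1])
P=cloud(f);ok=f["depth"]>0
m=ok&(P[...,2]>.058)&(P[...,2]<.067)&(P[...,1]>-.02)
Q=(P[m][:,:2]*1000).astype(np.float32);print("rim",m.sum(),cv2.minAreaRect(Q))
m=ok&(abs(P[...,2]-.028)<.003)&(np.hypot(P[...,0]-.537,P[...,1]-.083)<.06)
print("sock",m.sum(),cv2.minAreaRect((P[m][:,:2]*1000).astype(np.float32)))
R=Ro.from_rotvec(s["orientation"]).as_matrix()
m=ok&(np.linalg.norm(P-(s["tcp_pos"]),axis=-1)<.06); L=(P[m]-s["tcp_pos"])@R*1000
print("relay pts tool",len(L),L.min(0),L.max(0))
go(s,[.51,.0,.28],12.5)
E
```

```text
rim 6700 ((536.504150390625, 95.5736312866211), (170.74249267578125, 152.23681640625), 12.454922676086426)
sock 4157 ((552.109619140625, 74.2920150756836), (93.892578125, 92.99504852294922), 12.446815490722656)
relay pts tool 20613 [-19.07010485 -44.49232976 -56.02650232] [21.86953417 43.0887985  29.69155165]
shift [-0.055  0.077 -0.226] turn [-0.0013 -0.0004 -0.0009] | shift after turn [-0.055  0.078 -0.226] | head now 12.34 tcp [0.5065 0.0015 0.271 ] F [ 0.3 -0.4 -1. ] w 0.0291 t 5.15
```

View pics/w2.png

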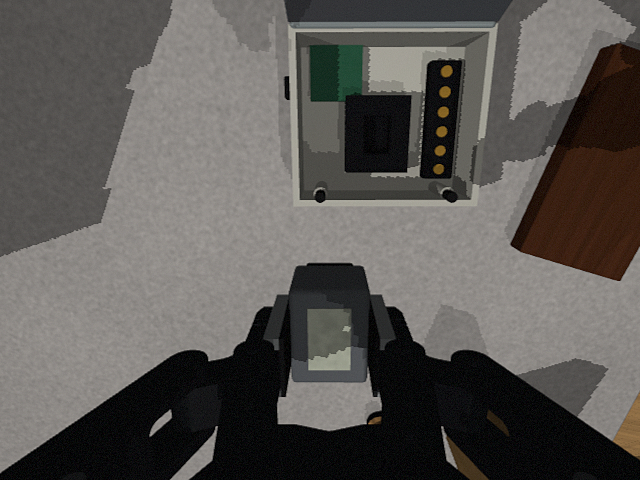

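The view shows the relay held level at (330,325). The socket block spans (345–411, 95–172) with its hole at about (377,134), and the seal studs are at (320,195) and (449,195). Next I'll get the exact socket position and how the relay sits in the grip.

```bash
python3 - <<'E'
from h import *
from workcell import r
s=r.sense();f=load("w2");f=wristpose(f,s)
P=cloud(f);ok=f["depth"]>0;g=f["img"].max(-1)
m=(ok&(abs(P[...,2]-.028)<.003)&(g<60)).astype(np.uint8)
n,l,st,c=cv2.connectedComponentsWithStats(m)
k=l[110,357];mm=l==k;print(st[k],cv2.minAreaRect((P[mm][:,:2]*1000).astype(np.float32)),np.median(P[mm][:,2]))
# hole
h=ok&(P[...,2]<.024)&(g<60);h[:95]=0;h[172:]=0;h[:,:346]=0;h[:,411:]=0
v,u=np.nonzero(h);print("hole px",len(u),cv2.minAreaRect(np.c_[u,v].astype(np.float32)))
from math import cos,sin,radians as rd
a=rd(12.46)
# rim-based unit centre: use -y outer edge and x extents
m=ok&(abs(P[...,2]-.064)<.0035)&(P[...,1]>-.02)
Ux=np.array([cos(a),sin(a)]);Uy=np.array([-sin(a),cos(a)])
q=P[m][:,:2];qx=q@Ux;qy=q@Uy
print("x ext",np.percentile(qx,[.3,99.7]),"y",np.percentile(qy,[.3,99.7]))
x0=np.percentile(qx,[.3,99.7]).mean();y0=np.percentile(qy,.3)+.075
print("unit c",x0*Ux+y0*Uy,"socket via rim",(x0-.005)*Ux+(y0-.012)*Uy)
R=Ro.from_rotvec(s["orientation"]).as_matrix();L=(P-s["tcp_pos"])@R*1000
b=np.zeros_like(ok);b[285:385,285:375]=1
hz=np.median(L[325,320:340,2]);t=ok&b&(abs(L[...,2]-hz)<1.5);n,l=cv2.connectedComponents(t.astype(np.uint8));t=l==l[345,330]
print("relay top z tool",hz,cv2.minAreaRect(L[t][:,:2].astype(np.float32)))
A=np.c_[L[t][:,:2],np.ones(t.sum())];print("tilt",np.linalg.lstsq(A,L[t][:,2],rcond=None)[0][:2])
E
```

```text
[ 345   95   66   78 4060] ((534.757080078125, 81.17919921875), (62.109214782714844, 71.84590911865234), 12.451252937316895) 0.028343972457361203
hole px 885 ((386.2907409667969, 137.26614379882812), (44.764305114746094, 57.07864761352539), 3.1798300743103027)
x ext [0.4596889  0.62970832] y [-0.09848034  0.052577  ]
unit c [0.53693533 0.09459576] socket via rim [0.53464219 0.08179961]
relay top z tool -11.099027037792016 ((1.5646610260009766, -0.7459201812744141), (32.73402786254883, 39.67232131958008), 89.88178253173828)
tilt [ 0.00102351 -0.00289406]
```

```bash
python3 - <<'E'
from h import *
from workcell import r
go(r.sense(),[.5355,.0801,.075],12.46)
E
```

```text
shift [1.762 1.138 4.908] turn [-0.001  -0.0003 -0.0006] | shift after turn [1.764 1.126 4.91 ] | head now 12.35 tcp [0.5067 0.0015 0.2714] F [-0.5  0.4  0.4] w 0.0295 t 5.2
```

Call:
step_arm([
  [0, [0.588, 0.379, 0], [0, 0, 0]],
  [0, [0.588, 0.379, 0], [0, 0, 0]],
  [0, [0.588, 0.379, 0], [-0.001, 0, -0.0006]],
  [0, [0, 0, 0.5], [0, 0, 0]],
  [0, [0, 0, 0.7], [0, 0, 0]],
])

```text
t: 5.62
tcp_pos: [0.54, 0.082, 0.2274]
orientation: [1.959, 2.447, 0.012]
contact_force: [0.4, -0.0, -0.6]
gripper_width: 0.0291
grip_force: 39.9
```

Call:
step_arm([
  [0, [0, 0, 0.7], [0, 0, 0]],
  [0, [0, 0, 0.7], [0, 0, 0]],
  [0, [0, 0, 0.7], [0, 0, 0]],
  [0, [0, 0, 0.6], [0, 0, 0]],
  [0, [0, 0, 0.5], [0, 0, 0]],
])

```text
t: 6.03
tcp_pos: [0.5358, 0.0803, 0.0945]
orientation: [-1.966, -2.45, -0.0]
contact_force: [0.0, 0.5, -0.6]
gripper_width: 0.0292
grip_force: 39.9
```

Call:
step_arm([
  [0, [0, 0, 0.4], [0, 0, 0]],
  [0, [0, 0, 0.1], [0, 0, 0]],
  [0, [0, 0, 0], [0, 0, 0]],
  [0, [0, 0, 0], [0, 0, 0]],
])

```text
t: 6.37
tcp_pos: [0.5378, 0.0805, 0.0774]
orientation: [1.964, 2.45, 0.004]
contact_force: [0.1, -0.2, -0.5]
gripper_width: 0.029
grip_force: 39.9
```

```bash
cat > look.py <<'E'
from h import *
from workcell import r
import sys
s=r.sense();f=wristpose(r.grab_frame("wrist"),s);np.savez(sys.argv[1]+".npz",**f)
cv2.imwrite(f"pics/{sys.argv[1]}.png",f["img"][:,:,::-1])
go(s,[.5355,.0801,.045],12.46)
E
python3 look.py w3
```

```text
shift [ 0.003 -0.06   0.811] turn [0.001  0.     0.0006] | shift after turn [ 0.003 -0.057  0.811] | head now 12.57 tcp [0.5378 0.0805 0.0774] F [ 0.1 -0.2 -0.5] w 0.029 t 6.37
```

View pics/w3.png

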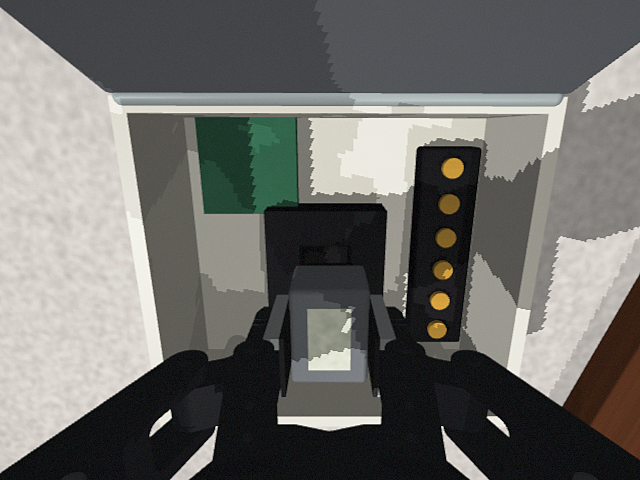

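The block's far edge is visible at row 207 (columns 265–386), the hole's far edge at about row 247, and the relay is directly in front.

```bash
python3 - <<'E'
from h import *
from workcell import r
s=r.sense();f=wristpose(load("w3"),s);P=cloud(f);ok=f["depth"]>0;g=f["img"].max(-1)
R=Ro.from_rotvec(s["orientation"]).as_matrix();L=(P-s["tcp_pos"])@R*1000
h=np.radians(12.46);Ux=np.array([np.cos(h),np.sin(h)]);Uy=np.array([-Ux[1],Ux[0]])
m=ok&(abs(P[...,2]-.028)<.003)&(g<60);m[:200]=0;m[300:]=0;m[:,:255]=0;m[:,395:]=0
q=(P[m][:,:2]-s["tcp_pos"][:2])*1000;x=q@Ux;y=q@Uy
print("block rel TCP in unit axes: x",np.percentile(x,[.3,1,99,99.7]),"ymax",np.percentile(y,[99,99.7]))
for v in(225,235,245): 
    k=np.nonzero(m[v])[0];a=(P[v,[k[0],k[-1]],:2]-s["tcp_pos"][:2])*1000;print(v,k[0],k[-1],a@Ux,(a@Ux).mean())
hm=ok&(P[...,2]<.022)&(g<60);hm[:240]=0;hm[290:]=0;hm[:,:290]=0;hm[:,:]&=np.arange(640)<365
print("hole pts",hm.sum())
b=np.zeros_like(ok);b[285:390,280:380]=1
hz=np.median(L[360,320:340,2]);t=ok&b&(abs(L[...,2]-hz)<1.)
q=(P[t][:,:2]-s["tcp_pos"][:2])*1000
for v in(300,320,340,360,375):
    k=np.nonzero(t[v])[0];a=(P[v,[k[0],k[-1]],:2]-s["tcp_pos"][:2])*1000;print("rel",v,k[0],k[-1],a@Ux,(a@Ux).mean())
print("relay y",np.percentile(q@Uy,[.3,99.7]),hz)
E
```

```text
block rel TCP in unit axes: x [-33.42613922 -33.1181947   27.56590108  27.81780761] ymax [37.32887009 37.45420033]
225 265 385 [-33.08327811  27.50639296] -2.788442575668027
235 265 385 [-33.45742721  27.92666094] -2.7653831332866847
245 266 384 [-33.25056127  27.71775876] -2.7664012525992714
hole pts 719
rel 300 289 368 [-15.51614605  13.16332313] -1.1764114619785984
rel 320 289 368 [-15.73812816  13.40654401] -1.1657920727857451
rel 340 290 365 [-15.63977928  12.516189  ] -1.5617951387130429
rel 360 291 367 [-15.54402082  13.41795989] -1.0630304613263126
rel 375 292 364 [-15.37069129  12.57525552] -1.3977178869668574
relay y [-17.47381496  20.7914119 ] -11.131691974581456
```

Call:
step_arm([
  [0, [0, -0.045, 0], [0.001, 0, 0.0006]],
  [0, [0, 0, 0.12], [0, 0, 0]],
  [0, [0, 0, 0.12], [0, 0, 0]],
  [0, [0, 0, 0.12], [0, 0, 0]],
  [0, [0, 0, 0], [0, 0, 0]],
])

```text
t: 6.83
tcp_pos: [0.5347, 0.0801, 0.0618]
orientation: [-1.965, -2.449, 0.002]
contact_force: [0.1, -1.0, -0.7]
gripper_width: 0.029
grip_force: 39.9
```

```bash
python3 look.py w4; cat > meas.py <<'E'
from h import *
from workcell import r
import sys
s=r.sense();f=wristpose(load(sys.argv[1]),s);P=cloud(f);ok=f["depth"]>0;g=f["img"].max(-1)
R=Ro.from_rotvec(s["orientation"]).as_matrix();L=(P-s["tcp_pos"])@R*1000
h=np.radians(12.46);Ux=np.array([np.cos(h),np.sin(h)]);Uy=np.array([-Ux[1],Ux[0]])
D=(P[...,:2]-s["tcp_pos"][:2])*1000
m=ok&(abs(P[...,2]-.028)<.003)&(g<60);m[:195]=0;m[275:]=0;m[:,:235]=0;m[:,415:]=0
n,l,st,c=cv2.connectedComponentsWithStats(m.astype(np.uint8));m=l==1+st[1:,4].argmax();print("block bbox",st[1+st[1:,4].argmax()])
rows=[v for v in range(200,260) if m[v].sum()>60]
print("block x c",np.median([(D[v,np.nonzero(m[v])[0][[0,-1]]]@Ux).mean() for v in rows]),"y c",np.percentile((D@Uy)[m],99.5)-36)
hz=np.median(L[360,320:340,2]);t=ok&(abs(L[...,2]-hz)<1.);t[:280]=0;t[392:]=0;t[:,:280]=0;t[:,380:]=0
cols=range(310,350)
print("relay x c",np.median([(D[v,np.nonzero(t[v])[0][[0,-1]]]@Ux).mean() for v in range(300,375,3)]),"y c",np.median([(D[np.nonzero(t[:,u])[0][[0,-1]],u]@Uy).mean() for u in cols]),"len",np.median([np.ptp(D[np.nonzero(t[:,u])[0][[0,-1]],u]@Uy) for u in cols]))
E
python3 meas.py w4
```

```text
shift [-0.004  0.02   0.42 ] turn [-0.0006 -0.0001  0.0003] | shift after turn [-0.004  0.019  0.42 ] | head now 12.51 tcp [0.5347 0.0801 0.0618] F [ 0.1 -1.  -0.7] w 0.029 t 6.83
block bbox [ 265  217  134   58 6386]
block x c 0.17035386194972624 y c 1.1743677667035826
relay x c -1.1312539250798181 y c 1.59054148035049 len 38.12841279700992
```

Call:
step_arm([
  [0, [-0.005, 0.03, 0], [0, 0, 0]],
  [0, [0, 0, 0], [0, 0, 0]],
  [0, [0, 0, 0], [0, 0, 0]],
])

```text
t: 7.13
tcp_pos: [0.5373, 0.0802, 0.063]
orientation: [1.966, 2.45, 0.001]
contact_force: [-0.1, 0.8, -1.1]
gripper_width: 0.0293
grip_force: 39.9
```

```bash
python3 look.py w5; python3 meas.py w5
```

```text
shift [ 0.006 -0.044  0.451] turn [0.0002 0.     0.0003] | shift after turn [ 0.006 -0.044  0.451] | head now 12.51 tcp [0.5373 0.0802 0.063 ] F [-0.1  0.8 -1.1] w 0.0293 t 7.13
block bbox [ 260  215  133   60 6416]
block x c -2.3510195388985933 y c 1.5714447748399678
relay x c -1.1269450047279097 y c 1.6332563233893342 len 37.778650900679054
```

Call:
step_arm([
  [0, [0, 0, 0], [0, 0, 0]],
])

```text
t: 7.27
tcp_pos: [0.5371, 0.0802, 0.063]
orientation: [1.966, 2.45, 0.0]
contact_force: [-0.4, 0.2, -0.5]
gripper_width: 0.0291
grip_force: 39.9
```

Call:
step_arm([
  [0, [0, 0, 0], [0, 0, 0]],
  [0, [0, 0, 0], [0, 0, 0]],
])

```text
t: 7.43
tcp_pos: [0.537, 0.0802, 0.0629]
orientation: [1.966, 2.45, 0.0]
contact_force: [-0.9, -0.8, -0.3]
gripper_width: 0.0288
grip_force: 39.9
```

Call:
step_arm([
  [0, [0, -0.03, 0], [0, 0, 0]],
  [0, [0, 0, 0], [0, 0, 0]],
])

```text
t: 7.6
tcp_pos: [0.5354, 0.0799, 0.0628]
orientation: [-1.966, -2.45, 0.001]
contact_force: [-0.4, 0.2, -0.3]
gripper_width: 0.0291
grip_force: 39.9
```

Call:
step_arm([
  [0, [0, 0, 0], [0, 0, 0]],
  [0, [0, 0, 0], [0, 0, 0]],
])

```text
t: 7.77
tcp_pos: [0.5357, 0.0799, 0.0629]
orientation: [-1.966, -2.45, 0.0]
contact_force: [0.1, 0.4, -1.6]
gripper_width: 0.0291
grip_force: 39.9
```

Call:
step_arm([
  [0, [0, 0, 0], [0, 0, 0]],
  [0, [0, 0, 0], [0, 0, 0]],
])

```text
t: 7.93
tcp_pos: [0.5358, 0.0799, 0.0629]
orientation: [1.966, 2.45, 0.0]
contact_force: [-0.1, -0.5, -1.2]
gripper_width: 0.029
grip_force: 39.9
```

Call:
step_arm([
  [0, [0, 0, 0.03], [0, 0, 0]],
  [0, [0, 0, 0.03], [0, 0, 0]],
  [0, [0, 0, 0.03], [0, 0, 0]],
  [0, [0, 0, 0.03], [0, 0, 0]],
  [0, [0, 0, 0.03], [0, 0, 0]],
])

```text
t: 8.35
tcp_pos: [0.5357, 0.0799, 0.0567]
orientation: [-1.966, -2.45, 0.0]
contact_force: [-0.3, -0.2, -0.3]
gripper_width: 0.0293
grip_force: 39.9
```

Call:
step_arm([
  [0, [0, 0, 0], [0, 0, 0]],
  [0, [0, 0, 0], [0, 0, 0]],
])

```text
t: 8.52
tcp_pos: [0.5357, 0.08, 0.0567]
orientation: [-1.966, -2.45, 0.0]
contact_force: [0.7, -0.2, -0.6]
gripper_width: 0.029
grip_force: 39.9
```

Call:
step_arm([
  [0, [0, 0, 0.05], [0, 0, 0]],
  [0, [0, 0, 0.05], [0, 0, 0]],
  [0, [0, 0, 0.05], [0, 0, 0]],
  [0, [0, 0, 0.05], [0, 0, 0]],
  [0, [0, 0, 0.05], [0, 0, 0]],
])

```text
t: 8.93
tcp_pos: [0.5357, 0.08, 0.0466]
orientation: [-1.966, -2.45, 0.0]
contact_force: [-0.2, 0.3, -0.1]
gripper_width: 0.0289
grip_force: 39.9
```

Call:
step_arm([
  [0, [0, 0, 0.03], [0, 0, 0]],
  [0, [0, 0, 0.03], [0, 0, 0]],
  [0, [0, 0, 0], [0, 0, 0]],
  [0, [0, 0, 0], [0, 0, 0]],
])

```text
t: 9.27
tcp_pos: [0.5356, 0.0799, 0.0452]
orientation: [-1.966, -2.45, 0.001]
contact_force: [-2.3, -0.1, 5.1]
gripper_width: 0.0291
grip_force: 40.5
```

Call:
step_arm([
  [0, [0, 0, 0.04], [0, 0, 0]],
  [0, [0, 0, 0.04], [0, 0, 0]],
  [0, [0, 0, 0], [0, 0, 0]],
  [0, [0, 0, 0], [0, 0, 0]],
  [0, [0, 0, 0], [0, 0, 0]],
])

```text
t: 9.68
tcp_pos: [0.5357, 0.08, 0.0451]
orientation: [-1.965, -2.449, 0.003]
contact_force: [-8.8, -0.7, 26.3]
gripper_width: 0.0289
grip_force: 43.1
```

```bash
python3 look.py w6; python3 - <<'E'
from h import *
from workcell import r
s=r.sense();f=wristpose(load("w6"),s);P=cloud(f)
print("relay top z",np.median(P[320:370:5,320:340,2],axis=1))
E
```

```text
shift [ 0.004 -0.003  0.003] turn [-0.0008 -0.0001  0.0004] | shift after turn [ 0.004 -0.003  0.003] | head now 12.53 tcp [0.5357 0.08   0.0451] F [-8.8 -0.7 26.3] w 0.0289 t 9.68
relay top z [0.05615946 0.05637767 0.05649726 0.05654706 0.05625012 0.05617308
 0.05642593 0.05604304 0.05623147 0.05623964]
```

Call:
step_arm([
  [0.5, [0, 0, -0.05], [0, 0, 0]],
  [0.5, [0, 0, 0], [0, 0, 0]],
  [0.5, [0, 0, 0], [0, 0, 0]],
  [0.5, [0, 0, 0], [0, 0, 0]],
  [0.5, [0, 0, 0], [0, 0, 0]],
])

```text
t: 10.15
tcp_pos: [0.5354, 0.0799, 0.0427]
orientation: [-1.966, -2.45, 0.001]
contact_force: [0.4, -1.1, -0.9]
gripper_width: 0.043
grip_force: 0.0
```

Call:
step_arm([
  [0.5, [0, 0, -0.2], [0, 0, 0]],
  [0.5, [0, 0, -0.5], [0, 0, 0]],
  [0.5, [0, 0, -0.9], [0, 0, 0]],
  [0.5, [0, 0, -0.9], [0, 0, 0]],
  [0.5, [0, 0, -0.9], [0, 0, 0]],
])

```text
t: 10.57
tcp_pos: [0.5351, 0.0799, 0.1804]
orientation: [-1.966, -2.449, 0.002]
contact_force: [0.7, -0.2, 0.0]
gripper_width: 0.0428
grip_force: 0.0
```

Call:
step_arm([
  [0, [0, 0, -0.9], [0, 0, 0]],
  [0, [0, 0, -0.9], [0, 0, 0]],
  [0, [0, 0, -0.9], [0, 0, 0]],
  [0, [0, 0, 0], [0, 0, 0]],
  [0, [0, 0, 0], [0, 0, 0]],
])

```text
t: 10.98
tcp_pos: [0.5377, 0.0801, 0.291]
orientation: [1.963, 2.446, 0.008]
contact_force: [-0.1, -0.1, -0.5]
gripper_width: -0.0003
grip_force: 0.0
```

```bash
python3 look.py w7; python3 - <<'E'
from h import *
from workcell import r
s=r.sense();f=wristpose(load("w7"),s);P=cloud(f);ok=f["depth"]>0
m=ok&(abs(P[...,2]-.056)<.004)&(np.hypot(P[...,0]-.5347,P[...,1]-.0815)<.03)
print("relay",m.sum(),cv2.minAreaRect((P[m][:,:2]*1000).astype(np.float32)),np.median(P[m][:,2]))
go(s,[.4525,.245,.29],12.46)
t=load("top0");print("wine top",ray(t,[108,198],.27),"mug",ray(t,[135,295],.09))
E
```

```text
shift [ 0.019 -0.096  6.15 ] turn [0.0022 0.0003 0.0003] | shift after turn [ 0.012 -0.053  6.15 ] | head now 12.51 tcp [0.5377 0.0801 0.291 ] F [-0.1 -0.1 -0.5] w -0.0003 t 10.98
relay 1059 ((530.66259765625, 81.28886413574219), (28.97203826904297, 39.06182861328125), 12.96435260772705) 0.053431744185914565
shift [ 4.48  -1.145 -0.045] turn [0.0006 0.0001 0.0003] | shift after turn [ 4.479 -1.149 -0.041] | head now 12.51 tcp [0.536  0.08   0.2883] F [-0.3  0.  -0.9] w 0.0 t 11.03
wine top [[0.60731829 0.47446139 0.27      ]] mug [[0.39378875 0.44953148 0.09      ]]
```

Call:
step_arm([
  [0, [0.747, -0.191, 0], [0, 0, 0]],
  [0, [0.747, -0.191, 0], [0, 0, 0]],
  [0, [0.747, -0.191, 0], [0, 0, 0]],
  [0, [0.747, -0.191, 0], [0, 0, 0]],
  [0, [0.747, -0.191, 0], [0, 0, 0]],
])

```text
t: 11.45
tcp_pos: [0.4638, 0.218, 0.2846]
orientation: [-1.965, -2.448, 0.007]
contact_force: [0.9, -0.4, -0.9]
gripper_width: 0.0
grip_force: 0.0
```

Call:
step_arm([
  [0, [0.747, -0.191, 0], [0, 0, 0]],
  [0, [0, 0, 0], [0, 0, 0]],
  [0, [0, 0, 0.65], [0, 0, 0]],
  [0, [0, 0, 0.65], [0, 0, 0]],
  [0, [0, 0, 0.65], [0, 0, 0]],
])

```text
t: 11.87
tcp_pos: [0.4511, 0.2445, 0.2068]
orientation: [-1.965, -2.45, 0.004]
contact_force: [-0.1, 0.4, -0.6]
gripper_width: 0.0004
grip_force: 0.0
```

Call:
step_arm([
  [0, [0, 0, 0.65], [0, 0, 0]],
  [0, [0, 0, 0], [0, 0, 0]],
  [0, [0, 0, 0], [0, 0, 0]],
  [0, [0, 0, 0], [0, 0, 0]],
])

```text
t: 12.2
tcp_pos: [0.4525, 0.2448, 0.1835]
orientation: [-1.967, -2.45, 0.001]
contact_force: [0.5, 0.7, 0.9]
gripper_width: -0.0
grip_force: 0.0
```

```bash
cat > un.py <<'E'
from h import *
from workcell import r
s=r.sense();h=np.radians(12.46);d=np.array(s["tcp_pos"])-[.5369,.0946,0]
print("unit-frame TCP mm",(np.array([d[0]*np.cos(h)+d[1]*np.sin(h),-d[0]*np.sin(h)+d[1]*np.cos(h),d[2]])*1000).round(1),"F",np.round(s["contact_force"],1),"t",s["t"].round(2),"j",np.round(s["joint_positions"],2))
go(s,s["tcp_pos"],12.46)
E
python3 un.py
```

```text
Traceback (most recent call last):
  File "un.py", line 4, in <module>
    print("unit-frame TCP mm",(np.array([d[0]*np.cos(h)+d[1]*np.sin(h),-d[0]*np.sin(h)+d[1]*np.cos(h),d[2]])*1000).round(1),"F",np.round(s["contact_force"],1),"t",s["t"].round(2),"j",np.round(s["joint_positions"],2))
                                                                                                                                                                   ^^^^^^^^^^^^
AttributeError: 'float' object has no attribute 'round'
```

Call:
step_arm([
  [0, [-0.29, 0, 0], [0, 0, 0]],
  [0, [-0.29, 0, 0], [0, 0, 0]],
  [0, [-0.29, 0, 0], [0, 0, 0]],
  [0, [-0.29, 0, 0], [0, 0, 0]],
  [0, [-0.29, 0, 0], [0, 0, 0]],
])

```text
t: 12.62
tcp_pos: [0.4659, 0.1875, 0.1846]
orientation: [1.966, 2.449, 0.004]
contact_force: [-0.5, 2.7, 1.6]
gripper_width: -0.0001
grip_force: 1.4
```

Call:
step_arm([
  [0, [-0.29, 0, 0], [0, 0, 0]],
  [0, [-0.29, 0, 0], [0, 0, 0]],
  [0, [-0.29, 0, 0], [0, 0, 0]],
  [0, [-0.29, 0, 0], [0, 0, 0]],
  [0, [-0.29, 0, 0], [0, 0, 0]],
])

```text
t: 13.03
tcp_pos: [0.4767, 0.1304, 0.1825]
orientation: [-1.966, -2.449, 0.002]
contact_force: [0.3, 2.8, -0.5]
gripper_width: 0.0
grip_force: 1.1
```

```bash
sed -i 's/s\["t"\].round(2)/round(float(s["t"]),2)/' un.py; python3 un.py; python3 look.py w8; python3 - <<'E'
from h import *
from workcell import r
f=r.grab_frame("top");np.savez("top1.npz",**f);P=cloud(f)
h=np.radians(12.46);Ux=np.array([np.cos(h),np.sin(h)]);Uy=np.array([-Ux[1],Ux[0]])
D=P[...,:2]-[.5369,.0946];x=D@Ux;y=D@Uy
m=(f["depth"]>0)&(abs(x-.05)<.025)&(y>-.1)&(y<.2)&(P[...,2]>.075)&(P[...,2]<.24)
p=np.polyfit(y[m],P[...,2][m],1) if m.sum()>5 else 0;print(m.sum(),p,"yz range",y[m].min(),y[m].max(),P[...,2][m].min(),P[...,2][m].max())
E
```

```text
unit-frame TCP mm [-51.1  48.  182.5] F [ 0.3  2.8 -0.5] t 13.03 j [ 0.18  0.12  1.98  0.    1.04 -0.04]
shift [0. 0. 0.] turn [-0.0007 -0.0001  0.0002] | shift after turn [0. 0. 0.] | head now 12.49 tcp [0.4767 0.1304 0.1825] F [ 0.3  2.8 -0.5] w 0.0 t 13.03
shift [-1.547  1.171  3.435] turn [-0.0007 -0.0001  0.0002] | shift after turn [-1.546  1.165  3.438] | head now 12.49 tcp [0.4767 0.1304 0.1825] F [ 0.3  2.8 -0.5] w 0.0 t 13.03
79 [-0.42601776  0.1942616 ] yz range -0.07003100870278554 0.06068420959012527 0.07783157514549519 0.21060823613933205
```

Call:
step_arm([
  [0, [-0.225, 0, 0.05], [0, 0, 0]],
  [0, [-0.225, 0, 0.06], [0, 0, 0]],
  [0, [-0.225, 0, 0.06], [0, 0, 0]],
  [0, [-0.225, 0, 0.08], [0, 0, 0]],
])

```text
t: 13.47
tcp_pos: [0.4852, 0.096, 0.173]
orientation: [-1.965, -2.451, 0.0]
contact_force: [0.2, 1.4, -0.0]
gripper_width: -0.0
grip_force: 0.8
```

Call:
step_arm([
  [0, [-0.167, 0, 0.163], [0, 0, 0]],
  [0, [-0.167, 0, 0.163], [0, 0, 0]],
  [0, [-0.167, 0, 0.163], [0, 0, 0]],
  [0, [-0.167, 0, 0.163], [0, 0, 0]],
])

```text
t: 13.8
tcp_pos: [0.4914, 0.0699, 0.1466]
orientation: [1.966, 2.45, 0.001]
contact_force: [0.7, 1.3, 0.6]
gripper_width: -0.0003
grip_force: 0.7
```

```bash
python3 un.py
```

```text
unit-frame TCP mm [-49.8 -14.3 146.6] F [0.7 1.3 0.6] t 13.8 j [ 0.05  0.18  2.01  0.    0.96 -0.16]
shift [0. 0. 0.] turn [ 0.0003 -0.      0.0002] | shift after turn [0. 0. 0.] | head now 12.5 tcp [0.4914 0.0699 0.1466] F [0.7 1.3 0.6] w -0.0003 t 13.8
```

Call:
step_arm([
  [0, [-0.112, 0, 0.206], [0, 0, 0]],
  [0, [-0.112, 0, 0.206], [0, 0, 0]],
  [0, [-0.112, 0, 0.206], [0, 0, 0]],
  [0, [-0.112, 0, 0.206], [0, 0, 0]],
])

```text
t: 14.13
tcp_pos: [0.4947, 0.0528, 0.1132]
orientation: [-1.966, -2.45, -0.0]
contact_force: [-0.6, 0.5, 0.9]
gripper_width: 0.0001
grip_force: 0.6
```

Call:
step_arm([
  [0, [-0.052, 0, 0.2], [0, 0, 0]],
  [0, [-0.052, 0, 0.2], [0, 0, 0]],
  [0, [-0.05, 0, 0.2], [0, 0, 0]],
  [0, [0, 0, 0.1], [0, 0, 0]],
  [0, [0, 0, 0], [0, 0, 0]],
])

```text
t: 14.55
tcp_pos: [0.4949, 0.047, 0.0848]
orientation: [-1.965, -2.448, 0.003]
contact_force: [-0.0, -0.2, -0.2]
gripper_width: -0.0001
grip_force: 0.0
```

```bash
python3 un.py
```

```text
unit-frame TCP mm [-51.2 -37.4  84.8] F [-0.  -0.2 -0.2] t 14.55 j [ 0.01  0.28  2.03 -0.    0.83 -0.21]
shift [0. 0. 0.] turn [-0.0009 -0.0002  0.0002] | shift after turn [0. 0. 0.] | head now 12.5 tcp [0.4949 0.047  0.0848] F [-0.  -0.2 -0.2] w -0.0001 t 14.55
```

Call:
step_arm([
  [0, [0, 0, 0.06], [0, 0, 0]],
  [0, [0, 0, 0.06], [0, 0, 0]],
  [0, [0, 0, 0.06], [0, 0, 0]],
  [0, [0, 0, 0], [0, 0, 0]],
  [0, [0, 0, 0], [0, 0, 0]],
])

```text
t: 14.97
tcp_pos: [0.4962, 0.047, 0.0793]
orientation: [1.966, 2.45, 0.0]
contact_force: [-0.5, -1.0, 2.7]
gripper_width: -0.0001
grip_force: 1.0
```

```bash
python3 un.py
```

```text
unit-frame TCP mm [-50.  -37.7  79.3] F [-0.5 -1.   2.7] t 14.97 j [ 0.01  0.29  2.04 -0.    0.82 -0.21]
shift [0. 0. 0.] turn [0.0001 0.0001 0.0003] | shift after turn [0. 0. 0.] | head now 12.52 tcp [0.4962 0.047  0.0793] F [-0.5 -1.   2.7] w -0.0001 t 14.97
```

Call:
step_arm([
  [0.6, [0, 0, -0.4], [0, 0, 0]],
  [0.6, [0, 0, -0.8], [0, 0, 0]],
  [0.6, [0, 0, -0.8], [0, 0, 0]],
  [0.6, [0, 0.6, -0.8], [0, 0, 0]],
  [0.6, [0, 0.65, -0.2], [0, 0, 0]],
])

```text
t: 15.38
tcp_pos: [0.5478, 0.0583, 0.2046]
orientation: [1.962, 2.445, 0.01]
contact_force: [1.7, -0.4, 1.2]
gripper_width: 0.0514
grip_force: 0.0
```

Call:
step_arm([
  [0.6, [0, 0, 0], [0, 0, 0]],
  [0.6, [0, 0, 0], [0, 0, 0]],
  [0.6, [0, 0, 0], [0, 0, 0]],
  [0.6, [0, 0, 0], [0, 0, 0]],
])

```text
t: 15.72
tcp_pos: [0.5429, 0.0579, 0.1973]
orientation: [-1.964, -2.448, 0.004]
contact_force: [-0.9, -0.3, -0.8]
gripper_width: 0.0514
grip_force: 0.0
```

```bash
python3 un.py; python3 look.py w9; python3 - <<'E'
from h import *
from workcell import r
s=r.sense();f=wristpose(load("w9"),s);P=cloud(f);ok=f["depth"]>0
h=np.radians(12.46);Ux=np.array([np.cos(h),np.sin(h)]);Uy=np.array([-Ux[1],Ux[0]])
D=P[...,:2]-[.5369,.0946];x=D@Ux;y=D@Uy;z=P[...,2]
m=ok&(z>.085)&(z<.102)&(np.hypot(x,y+.037)<.03)
q=(np.c_[x[m],y[m]]*1000).astype(np.float32);print("fin unit-frame",m.sum(),cv2.minAreaRect(q),np.percentile(z[m],95))
m=ok&(abs(x)<.075)&(y<.06)&(y>-.07)&(z>.062)&(z<.085)&(np.hypot(x,y+.037)>.026)
A=np.c_[x[m],y[m],np.ones(m.sum())];print("panel plane",np.linalg.lstsq(A,z[m],rcond=None)[0])
E
```

```text
unit-frame TCP mm [ -2.1 -37.2 197.3] F [-0.9 -0.3 -0.8] t 15.72 j [ 0.03  0.2   1.86  0.    1.09 -0.19]
shift [0. 0. 0.] turn [-0.0012 -0.0003  0.0003] | shift after turn [0. 0. 0.] | head now 12.51 tcp [0.5429 0.0579 0.1973] F [-0.9 -0.3 -0.8] w 0.0514 t 15.72
shift [ 0.579 -0.045  3.807] turn [-0.0012 -0.0003  0.0003] | shift after turn [ 0.583 -0.06   3.806] | head now 12.51 tcp [0.5429 0.0579 0.1973] F [-0.9 -0.3 -0.8] w 0.0514 t 15.72
fin unit-frame 1114 ((-0.3262796401977539, -36.76388931274414), (11.423528671264648, 37.765525817871094), 58.98332977294922) 0.09951017322168837
panel plane [ 0.00012824 -0.01990276  0.07166785]
```

View pics/w9.png

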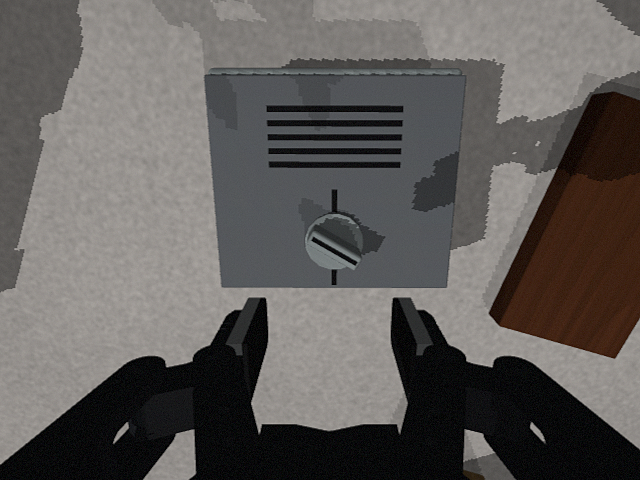

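The panel is shut with a slope of about 0.02. The fin is at (335,250), 59° counter-clockwise of the marks at (334,200) and (334,277). I'll turn the gripper 59° and grip across the fin.

Call:
step_arm([
  [0.5, [0, 0, 0], [0, 0, -0.0364]],
  [0.5, [0, 0, 0], [0, 0, -0.0364]],
  [0.5, [0, 0, 0], [0, 0, -0.0364]],
  [0.5, [0, 0, 0], [0, 0, -0.0364]],
  [0.5, [0, 0, 0], [0, 0, -0.0364]],
])

```text
t: 16.18
tcp_pos: [0.5435, 0.0578, 0.1978]
orientation: [-1.187, -2.906, 0.002]
contact_force: [-0.0, 0.5, 0.6]
gripper_width: 0.0428
grip_force: 0.0
```

Call:
step_arm([
  [0.5, [0, 0, 0], [0, 0, -0.0364]],
  [0.5, [0, 0, 0], [0, 0, -0.0364]],
  [0.5, [0, 0, 0], [0, 0, -0.0364]],
  [0.5, [0, 0, 0], [0, 0, -0.0364]],
])

```text
t: 16.52
tcp_pos: [0.5435, 0.0577, 0.1978]
orientation: [-0.497, -3.1, 0.001]
contact_force: [-0.3, -0.2, 0.2]
gripper_width: 0.0428
grip_force: 0.0
```

Call:
step_arm([
  [0.5, [0, 0, 0.5], [0, 0, 0]],
  [0.5, [0, 0, 0.5], [0, 0, 0]],
  [0.5, [0, 0, 0.5], [0, 0, 0]],
  [0.5, [0, 0, 0], [0, 0, 0]],
  [0.5, [0, 0, 0], [0, 0, 0]],
])

```text
t: 16.93
tcp_pos: [0.5426, 0.0577, 0.1372]
orientation: [-0.505, -3.096, 0.001]
contact_force: [0.4, 0.5, -0.1]
gripper_width: 0.0427
grip_force: 0.0
```

```bash
python3 - <<'E'
from h import *
from workcell import r
go(r.sense(),[.5446,.0585,.088],71.46)
E
```

```text
shift [-0.047  0.036  1.229] turn [-0.0006 -0.0015  0.    ] | shift after turn [-0.041  0.034  1.229] | head now 71.46 tcp [0.5426 0.0577 0.1372] F [ 0.4  0.5 -0.1] w 0.0427 t 16.93
```

Call:
step_arm([
  [0.5, [-0.03, 0.025, 0.35], [0, 0, 0]],
  [0.5, [0, 0, 0.35], [0, 0, 0]],
  [0.5, [0, 0, 0.3], [0, 0, 0]],
  [0.5, [0, 0, 0.2], [0, 0, 0]],
  [0.5, [0, 0, 0.03], [0, 0, 0]],
])

```text
t: 17.35
tcp_pos: [0.5453, 0.0584, 0.0887]
orientation: [-0.505, -3.098, 0.001]
contact_force: [0.4, 0.3, 0.1]
gripper_width: 0.0423
grip_force: 0.0
```

Call:
step_arm([
  [0.5, [0, 0, 0], [0, 0, 0]],
  [0.5, [0, 0, 0], [0, 0, 0]],
  [0, [0, 0, 0], [0, 0, 0]],
  [0, [0, 0, 0], [0, 0, 0]],
  [0, [0, 0, 0], [0, 0, 0]],
])

```text
t: 17.77
tcp_pos: [0.5464, 0.0567, 0.0906]
orientation: [0.502, 3.101, -0.006]
contact_force: [0.1, -0.4, 3.1]
gripper_width: 0.0102
grip_force: 42.6
```

Call:
step_arm([
  [0, [0, 0, 0], [0, 0, 0]],
  [0, [0, 0, 0], [0, 0, 0]],
  [0, [0, 0, 0], [0, 0, 0]],
])

```text
t: 18.02
tcp_pos: [0.5465, 0.0568, 0.0906]
orientation: [0.503, 3.101, -0.005]
contact_force: [-2.2, -4.4, 3.1]
gripper_width: 0.0097
grip_force: 42.7
```

```bash
python3 un.py
```

```text
unit-frame TCP mm [  1.2 -39.   90.6] F [-2.2 -4.4  3.1] t 18.02 j [ 0.03  0.36  1.91 -0.    0.87 -1.22]
shift [0. 0. 0.] turn [-0.0007  0.0008  0.3284] | shift after turn [0. 0. 0.] | head now 71.57 tcp [0.5465 0.0568 0.0906] F [-2.2 -4.4  3.1] w 0.0097 t 18.02
```

Call:
step_arm([
  [0, [0.03, 0, 0], [0, 0, 0.03]],
  [0, [0, 0, 0], [0, 0, 0.0332]],
  [0, [0, 0, 0], [0, 0, 0.0332]],
  [0, [0, 0, 0], [0, 0, 0.0332]],
  [0, [0, 0, 0], [0, 0, 0.0332]],
])

```text
t: 18.43
tcp_pos: [0.5464, 0.0567, 0.0907]
orientation: [1.277, 2.866, -0.004]
contact_force: [-0.3, -6.3, 0.7]
gripper_width: 0.0098
grip_force: 42.4
```

```bash
python3 un.py
```

```text
unit-frame TCP mm [  1.1 -39.   90.7] F [-0.3 -6.3  0.7] t 18.43 j [ 0.03  0.35  1.91 -0.01  0.87 -0.7 ]
shift [0. 0. 0.] turn [0.0002 0.0015 0.164 ] | shift after turn [0. 0. 0.] | head now 41.98 tcp [0.5464 0.0567 0.0907] F [-0.3 -6.3  0.7] w 0.0098 t 18.43
```

Low forces, and the TCP is staying put. I'll finish the turn.

Call:
step_arm([
  [0, [0, 0, 0], [0, 0, 0.0328]],
  [0, [0, 0, 0], [0, 0, 0.0328]],
  [0, [0, 0, 0], [0, 0, 0.0328]],
  [0, [0, 0, 0], [0, 0, 0.0328]],
  [0, [0, 0, 0], [0, 0, 0.0328]],
])

```text
t: 18.85
tcp_pos: [0.5465, 0.0567, 0.0908]
orientation: [1.964, 2.446, -0.002]
contact_force: [-0.2, -6.3, 1.2]
gripper_width: 0.0103
grip_force: 42.3
```

Call:
step_arm([
  [0, [0, 0, 0], [0, 0, 0]],
  [0, [0, 0, 0], [0, 0, 0]],
  [0, [0, 0, 0], [0, 0, 0]],
])

```text
t: 19.1
tcp_pos: [0.5464, 0.0567, 0.0908]
orientation: [1.959, 2.451, -0.002]
contact_force: [1.2, -6.9, 1.2]
gripper_width: 0.0098
grip_force: 42.3
```

```bash
python3 un.py;python3 look.py w10;  python3 - <<'E'
from h import *
f=load("w10");cv2.imwrite("pics/w10c.png",cv2.resize(f["img"][150:480,170:490,::-1],None,fx=1.8,fy=1.8))
E
```

```text
unit-frame TCP mm [  1.1 -39.1  90.8] F [ 1.2 -6.9  1.2] t 19.1 j [ 0.03  0.35  1.91 -0.01  0.87 -0.19]
shift [0. 0. 0.] turn [0.0005 0.0014 0.0015] | shift after turn [0. 0. 0.] | head now 12.73 tcp [0.5464 0.0567 0.0908] F [ 1.2 -6.9  1.2] w 0.0098 t 19.1
shift [ 0.637 -0.139  1.141] turn [0.0005 0.0014 0.0015] | shift after turn [ 0.631 -0.14   1.144] | head now 12.73 tcp [0.5464 0.0567 0.0908] F [ 1.2 -6.9  1.2] w 0.0098 t 19.1
```

View pics/w10c.png

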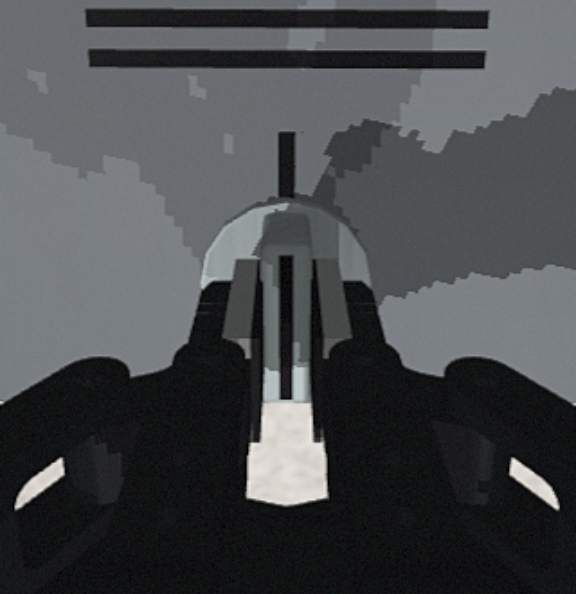

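The crop shows the slot (286,330) in line with the index mark (286,165). Now I'll press down.

Call:
step_arm([
  [0, [-0.015, 0, 0.03], [0, 0, 0]],
  [0, [0, 0, 0.03], [0, 0, 0]],
  [0, [0, 0, 0.03], [0, 0, 0]],
  [0, [0, 0, 0.03], [0, 0, 0]],
  [0, [0, 0, 0], [0, 0, 0]],
], newtons=60)

```text
t: 19.57
tcp_pos: [0.5466, 0.0563, 0.0882]
orientation: [1.96, 2.451, -0.003]
contact_force: [-5.2, -7.6, 14.7]
gripper_width: 0.0092
grip_force: 65.9
```

Call:
step_arm([
  [0, [0, 0, 0], [0, 0, 0]],
  [0, [0, 0, 0], [0, 0, 0]],
])

```text
t: 19.73
tcp_pos: [0.5466, 0.0563, 0.0882]
orientation: [1.96, 2.451, -0.002]
contact_force: [-5.1, -6.9, 14.8]
gripper_width: 0.0091
grip_force: 65.9
```

Call:
step_arm([
  [0, [0, 0, 0.02], [0, 0, 0]],
  [0, [0, 0, 0.02], [0, 0, 0]],
  [0, [0, 0, 0], [0, 0, 0]],
  [0, [0, 0, 0], [0, 0, 0]],
  [0, [0, 0, 0], [0, 0, 0]],
])

```text
t: 20.15
tcp_pos: [0.5467, 0.0563, 0.0881]
orientation: [1.96, 2.451, -0.003]
contact_force: [-8.7, -7.6, 21.7]
gripper_width: 0.0092
grip_force: 67.1
```

```bash
python3 un.py; python3 look.py w11; python3 - <<'E'
from h import *
from workcell import r
s=r.sense();f=wristpose(load("w11"),s);P=cloud(f);ok=f["depth"]>0
h=np.radians(12.46);Ux=np.array([np.cos(h),np.sin(h)]);Uy=np.array([-Ux[1],Ux[0]])
D=P[...,:2]-[.5369,.0946];x=D@Ux;y=D@Uy;z=P[...,2]
m=ok&(abs(x)<.08)&(y<.06)&(y>-.07)&(z>.06)&(z<.08)&(np.hypot(x,y+.037)>.03)
A=np.c_[x[m],y[m],np.ones(m.sum())];print("panel plane",m.sum(),np.linalg.lstsq(A,z[m],rcond=None)[0],y[m].min())
t=r.grab_frame("top");P=cloud(t);D=P[...,:2]-[.5369,.0946];x=D@Ux;y=D@Uy;z=P[...,2]
E
```

```text
unit-frame TCP mm [  1.3 -39.5  88.1] F [-8.7 -7.6 21.7] t 20.15 j [ 0.03  0.36  1.91 -0.    0.87 -0.19]
shift [0. 0. 0.] turn [0.0002 0.0011 0.0014] | shift after turn [0. 0. 0.] | head now 12.72 tcp [0.5467 0.0563 0.0881] F [-8.7 -7.6 21.7] w 0.0092 t 20.15
shift [ 0.647 -0.142  1.075] turn [0.0002 0.0011 0.0014] | shift after turn [ 0.642 -0.144  1.077] | head now 12.72 tcp [0.5467 0.0563 0.0881] F [-8.7 -7.6 21.7] w 0.0092 t 20.15
panel plane 98754 [-0.00016947  0.00295595  0.06994211] -0.06999106229508771
```

The panel has reached its hard stop: 7 N more force moved it only 0.1 mm. Its plane is at z = 70 mm with nearly zero slope, the push is about 22 N, and the slot is in line. Handing in.

```bash
python3 -c "
from workcell import r
print(r.close_job())"
```

```text
the job is handed in; nothing more can be done
None
```

I've handed the job in, with no verdict returned: the relay is home, the panel shut and the slot lined up with the marks, and the gripper is holding the fastener and pressing the panel onto its hard stop with about 22 N.

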